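Click the photometer's filter wheel on by three and lock it

TASK

Turn the black knob of the photometer clockwise until you have felt its filter wheel click exactly three times (the knob has play, so its angle tells nothing: count the clicks), then let go and gently press the red locking plunger all the way down so that it stays down. Do not disturb the bottles and the dish standing around.

Things in the scene. Friction and masses are not known exactly. Their poses are not given: they have to be found in the camera images.
- photometer: White box with grey top, 170 x 230 x 70 mm (x, y, z), fixed on the worktop; origin: centre of its underside; x to its rear, y to its left, z up. Inside, hidden, a filter wheel rests in sprung detents 15 degrees apart. Wanted are three clicks from the start; the whole turn is under 90 degrees, so one grasp does. After a fourth click the knob must be turned back through 45 degrees of play first.
- knob_grip (a point): On the vertical axis of the black knob, 29 mm above the box's top face. The knob is a bar 56 mm long (its x), 12 mm thick (y), from 10 to 37 mm above the top face, white mark on the +x half, over a round skirt 46 mm across, 10.5 mm high. Clockwise from above advances. The knob's angle tells nothing of the wheel or the play.
- knob_base (a point): Foot of the knob's axis on the box's top face (fixed; 55 mm to +y of the box's centre). The feel: first the knob turns freely (under 0.02 N m) by an unknown 0 to 45 degrees. Then torque jumps to 0.2 to 0.3 N m and falls to nearly zero over about 8 degrees; there the wheel snaps into the next detent: one click. The knob is free again for about 7 degrees, then the next click begins with a jump.
- plunger_top (a point): Centre of the top of the red locking plunger, a round cap 24 mm across, 24 mm above the box's top face when up, 14 mm when down. No spring, about 3 N of friction, stays where left; press with a closed gripper. With the wheel not three clicks on, a stop inside blocks it after about 3 mm. More than 25 N damages the lock.
- plunger (a joint): Travel of the plunger in m: 0 up (as it starts), 0.010 fully down.
- stain_bottle: Bystander: red-capped stain bottle, 39 mm diameter, 110 mm high, loose; origin at the centre of its underside.
- amber_bottle: Bystander: amber bottle with black cap, 42 mm diameter, 99 mm high, loose; origin at the centre of its underside.
- dropper: Bystander: white dropper bottle, 53 mm diameter, 133 mm high, loose; origin at the centre of its underside.
- petri: Bystander: covered petri dish, 90 mm diameter, 15 mm high, loose; origin at the centre of its underside.

How it is judged:
By the outcome, as a careful person would: the job done as asked, in the order asked, and still so for the second after the job is handed in, with the robot touching nothing.
It also fails if it takes over 72 s, if anything falls off the work surface, if the arm or the gripper's body presses on something with over 40 N, if the wrist force passes 120 N, or if a joint passes its speed limit or range.

ROBOT

A 7-joint arm with a two-finger parallel gripper is mounted at the origin on a cart in front of the work surface, level with it; the furniture and walls round the work are solid. World frame = base frame: x ahead of the robot, y to its left, z up, the work surface at z = 0. Lengths are in mm, angles in rad, forces in N, time in s.
With the tool pointing down it reaches from about 400 to 900 mm from the base axis. Payload 5.6 kg.
Tool frame: the origin (TCP) lies between the finger pads; the fingertips stand 17 mm ahead of it and the grasp point (between the pads) lies 2 mm behind it; z points along the fingers, y is the line along which they close (so a half turn about z gives the same grasp; the last joint's range is limited). The gripper opens to 92 mm and grips with 3 to 60 N. Pads are 20 mm wide; open, the fingers measure 128 mm over their backs; the gripper's body (75 mm by 189 mm) begins 69 mm behind the grasp point.
Start: joints at [1.279, 0.468, -0.012, 1.603, 0.006, 1.071, -0.056], TCP at [160.014, -630.003, 231.592] pointing down, gripper open.
Joint ranges: [-2.53, 2.53], [-0.31, 2.02], [-1.57, 1.55], [0.28, 2.44], [-1.29, 4.43], [0.15, 1.84], [-2.92, 2.92]. Speed limits (rad/s): [2.57, 2.57, 3.14, 3.14, 3.14, 3.14, 3.14].

INTERFACE

Orientations are given as a 3x3 rotation matrix whose columns are the frame's x, y, z axes.
In Python, from rig import arm, imaging, workorder gives the robot as it stands. The module is installed in compiled form; this text tells all that it offers.
- The arm moves only by the tool jog_arm, never from a script. Its argument "plan" is a list of rows, each a list of 5 numbers: the closure, from 0 (fully open) to 1 (shut), then the shift along the tool's x, y, z in mm, then the turn about the tool's z in rad. A call has 1 to 12 rows; each row shifts and turns the commanded pose from where the row before left it, along the tool's axes as they then stand; what a row does not reach is not made up. A row lasts 1/12 s, in which the tool goes at most 41.7 mm and 7.16 degrees, less where a joint would pass 70% of its speed; a pose out of reach is approached as far as the arm can. A call is refused whole if a number of a shift passes 41.7 or a number of a turn 0.125, either way. A call with a gripper value outside its range is refused whole. The fingers move at their own pace and stop on an object; "newtons" is the grip in N (left out, the last holds). Time passes only in rows, so rows that do not move let the fingers close. It gives the time, the measured TCP pose, the force, the opening and the grip force at its end, in the units of the state.
- arm.sense(): the state, without advancing time (a new reading comes with each control period).
- imaging.grab_frame(name): name is "scene" or "top"; returns a dict with "image" (480x640x3 uint8, red, green, blue), "range_z" (480x640 float32, mm along the optical axis (not along the pixel's ray), 0 where there is no reading), "fovy" (degrees; the focal length in pixels is half the picture's height over the tangent of half this angle, whatever the lens; pixels are square), "cx", "cy" (the principal point, pixels), "camera_from_world" (4x4, takes a point from world to camera coordinates). Camera axes: x right, y up, looking along -z (the intrinsics and any distortion apply to the point x, -y, -z); pixel columns grow to the right and rows downward; lengths in mm; the calibration is good to about 2 mm. A picture is of the moment at which its call begins.
- workorder.finish_job(): hands the job in; it is judged then, once.
The state is a dict: "time_s": time; "joint_pos": joint angles; "joint_velocities": joint speeds; "joint_efforts": joint torques, N m; "tool_pos": TCP position; "tool_rot": TCP orientation; "contact_force": force on the tool from outside, world axes, zero at the start; "moment": the same for the moment, N m; "opening": finger opening in mm; "gripper_force": force on a finger pad.
Only numpy, scipy, OpenCV 4.12 (cv2) and the standard library are available. Lean on these libraries where they do the work, as an engineer would, in place of code of your own. Each camera call takes 0.05 s, during which the arm holds its last target. There are 200 camera calls.

## Working session

There is one attempt and no reset: what is moved stays moved. The work goes in short steps, Python scripts to look and compute and a tool call to move; the robot and the scene stay as the last step left them, time stands still between calls to the robot, and variables do not carry over. Pictures are saved under pics/ and viewed, at most 10 in all, crops included, and the job is handed in when it is done.

Besides the shell and the picture viewer there is one more tool, called after "Emit:" by a JSON object that holds its "api" and its "payload". jog_arm: Moves the arm, as the interface text tells. Its arguments: {"type":"object","properties":{"plan":{"type":"array","items":{"type":"array","items":{"type":"number"}}},"newtons":{"type":"number"}},"required":["plan"]}

```bash
mkdir -p pics; cat > h.py <<'E'
import numpy as np, cv2
from rig import arm, imaging, workorder
def save(n,f): cv2.imwrite(f'pics/{f}.png', cv2.cvtColor(n['image'],cv2.COLOR_RGB2BGR))
def ray(d,u,v):
    f=240/np.tan(np.radians(d['fovy'])/2); M=np.linalg.inv(np.array(d['camera_from_world']))
    r=M[:3,:3]@np.array([(u-d['cx'])/f,-(v-d['cy'])/f,-1]); return M[:3,3],r
def onz(d,u,v,z):
    o,r=ray(d,u,v); return o+r*(z-o[2])/r[2]
E
python3 - <<'E'
from h import *
for n in ('scene','top'):
    d=imaging.grab_frame(n); save(d,n); np.savez(n,**d)
    print(n,{k:v for k,v in d.items() if k not in('image','range_z')})
print(arm.sense())
E
```

```text
scene {'fovy': 44.1467708178051, 'cx': 329.2442684726672, 'cy': 241.90319334429702, 'camera_from_world': array([[-4.52178662e-01, -8.91542293e-01, -2.62068201e-02,
         2.71735201e+02],
       [ 4.42725910e-01, -2.49858018e-01,  8.61141533e-01,
        -2.94718635e+02],
       [-7.74292081e-01,  3.77787387e-01,  5.07689337e-01,
        -9.76989512e+02],
       [ 0.00000000e+00,  0.00000000e+00,  0.00000000e+00,
         1.00000000e+00]])}
top {'fovy': 42.695221189619964, 'cx': 307.032495809472, 'cy': 244.5246181632639, 'camera_from_world': array([[-1.36710834e-02, -9.99905810e-01, -1.21384590e-03,
         3.33253005e+01],
       [ 9.92664009e-01, -1.37178976e-02,  1.20124874e-01,
        -5.21272766e+02],
       [-1.20130211e-01,  4.37296033e-04,  9.92758048e-01,
        -1.49474049e+03],
       [ 0.00000000e+00,  0.00000000e+00,  0.00000000e+00,
         1.00000000e+00]])}
{'time_s': 0.1, 'joint_pos': array([ 1.27897806,  0.46829075, -0.01160199,  1.60349806,  0.00600063,
        1.07140015, -0.05631663]), 'joint_velocities': array([-0.00089254, -0.00134948, -0.00190034, -0.00036081,  0.00053149,
        0.00105069, -0.00240453]), 'joint_efforts': array([ 7.54878674e-04, -5.21650243e+01, -1.27838543e-02, -2.44368893e+01,
       -5.68571244e-02,  1.40566289e-02,  8.34484149e-05]), 'tool_pos': array([ 159.88573639, -629.53090695,  230.74837463]), 'tool_rot': array([[ 9.69224199e-01,  2.46179218e-01, -4.94498502e-04],
       [ 2.46179688e-01, -9.69223074e-01,  1.48156945e-03],
       [-1.14547751e-04, -1.55770845e-03, -9.99998780e-01]]), 'contact_force': array([0.9998117 , 0.22506554, 0.0894428 ]), 'moment': array([0.01908511, 0.02226848, 0.01158209]), 'gripper_force': 0.0, 'opening': 92.06789050857293}
```

View pics/scene.png

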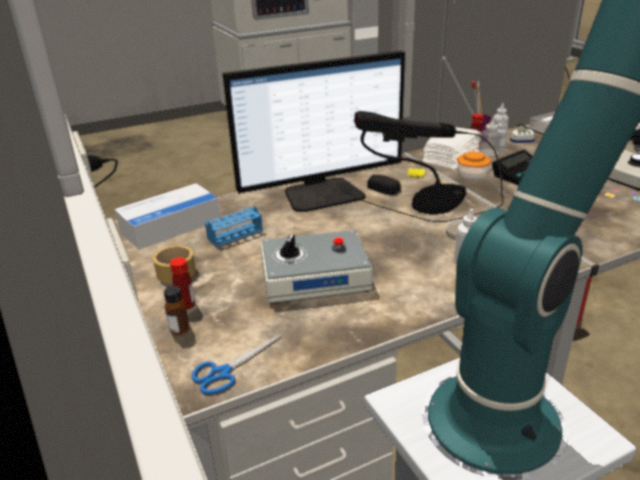

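View pics/top.png

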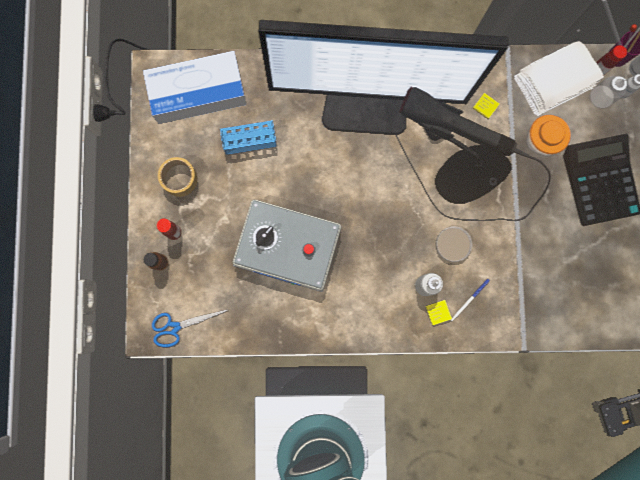

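```bash
python3 - <<'E'
from h import *
T=dict(np.load('top.npz'));S=dict(np.load('scene.npz'))
for d,n in((T,'t'),(S,'s')):
    hsv=cv2.cvtColor(d['image'],cv2.COLOR_RGB2HSV)
    m=(((hsv[...,0]<8)|(hsv[...,0]>172))&(hsv[...,1]>150)&(hsv[...,2]>90)).astype(np.uint8)
    k,_,st,c=cv2.connectedComponentsWithStats(m)
    for i in range(1,k):
        if st[i,4]>20: print(n,'red',c[i],st[i], onz(d,*c[i],94).round(1), d['range_z'][int(c[i][1]),int(c[i][0])])
# box top: by range -> height
v,u=np.mgrid[0:480,0:640]
f=240/np.tan(np.radians(T['fovy'])/2);M=np.linalg.inv(T['camera_from_world'])
z=T['range_z'];P=np.stack([(u-T['cx'])/f*z,-(v-T['cy'])/f*z,-z],-1)@M[:3,:3].T+M[:3,3]
reg=(u>220)&(u<350)&(v>190)&(v<305)
h=P[...,2]
print('box top z',np.median(h[reg&(h>55)&(h<85)]), 'table',np.median(h[(u>300)&(u<400)&(v>310)&(v<340)]))
m=(reg&(h>50)).astype(np.uint8)
cs,_=cv2.findContours(m,0,2);c=max(cs,key=cv2.contourArea);r=cv2.minAreaRect(c);print(r)
for b in cv2.boxPoints(r): print(b,onz(T,*b,70).round(1))
print('centre',onz(T,*r[0],70))
k=reg&(h>80); print('above80',k.sum())
hsv=cv2.cvtColor(T['image'],cv2.COLOR_RGB2HSV)
dk=((hsv[...,2]<60)&(u>245)&(u<290)&(v>215)&(v<258)).astype(np.uint8)
n_,_,st,c=cv2.connectedComponentsWithStats(dk)
for i in range(1,n_):
  if st[i,4]>15: print('dark',st[i],c[i],onz(T,*c[i],107),onz(T,*c[i],80))
for (uu,vv) in((168,227),(153,260),(432,283),(454,242)): print(uu,vv,P[vv,uu])
a=T['image'][190:305,225:350];cv2.imwrite('pics/c1.png',cv2.resize(a[...,::-1],None,fx=6,fy=5.2,interpolation=2)) if 0 else cv2.imwrite('pics/c1.png',cv2.resize(np.ascontiguousarray(a[15:75,15:95,::-1]),(800,600),interpolation=2))
b=S['image'][220:310,250:370];cv2.imwrite('pics/c2.png',cv2.resize(np.ascontiguousarray(b[...,::-1]),(800,600),interpolation=2))
E
```

```text
t red [633.83333333  26.5       ] [631  24   6   7  24] [1049.2 -794.3   94. ] 1395.1501
t red [617.9245283   52.82075472] [609  45  18  17 212] [ 981.3 -749.6   94. ] 1498.5664
t red [163.70909091 225.18787879] [157 218  16  15 165] [565.4 368.4  94. ] 1456.7219
t red [308.38157895 248.76315789] [304 244  10  10  76] [503.9  23.1  94. ] 1461.1045
s red [477.22330097 118.23300971] [472 113  12  11 103] [ 991.6 -757.    94. ] 1947.7015
s red [338.         240.81818182] [334 238   9   7  55] [502.6  25.4  94. ] 1310.3728
s red [178.4893617  265.84751773] [170 257  18  20 282] [575.1 363.8  94. ] 1202.915
s red [583.88235294 299.92436975] [578 279  13  44 119] [  86.1 -271.9   94. ] 2234.9683
box top z 69.70518469591957 table -0.05103689194697836
((286.774658203125, 244.78115844726562), (94.38243865966797, 70.87921905517578), 16.090816497802734)
[231.60974 265.7528 ] [468.  208.8  70. ]
[251.2547 197.6504] [634.3 161.   70. ]
[341.93958 223.80951] [566.6 -59.4  70. ]
[322.29462 291.91193] [402.   -8.9  70. ]
centre [517.06807004  75.24555194  70.        ]
above80 377
168 227 [558.47896517 354.46472139 109.94331732]
153 260 [481.40455706 390.83010304 101.33941733]
432 283 [ 417.26406256 -263.7781915   114.75529184]
454 242 [ 524.53144185 -342.36893748   18.49975228]
```

View pics/c1.png

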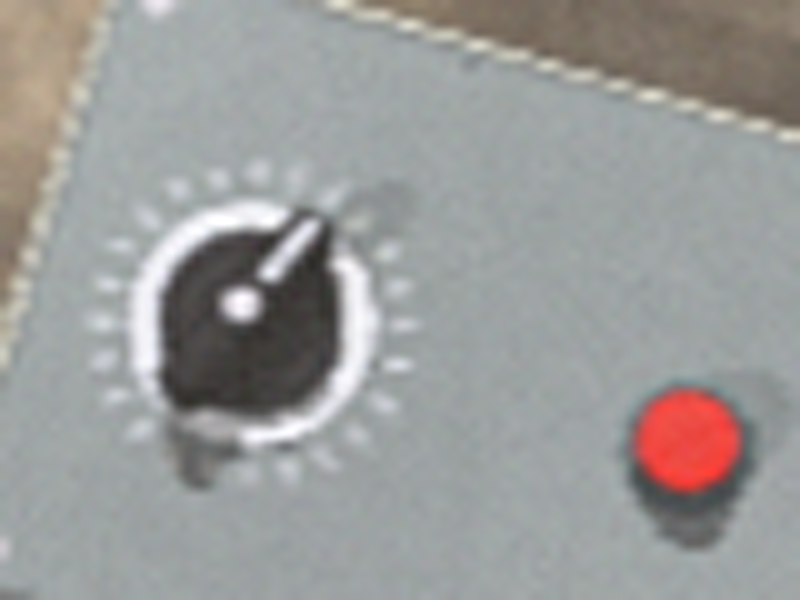

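View pics/c2.png

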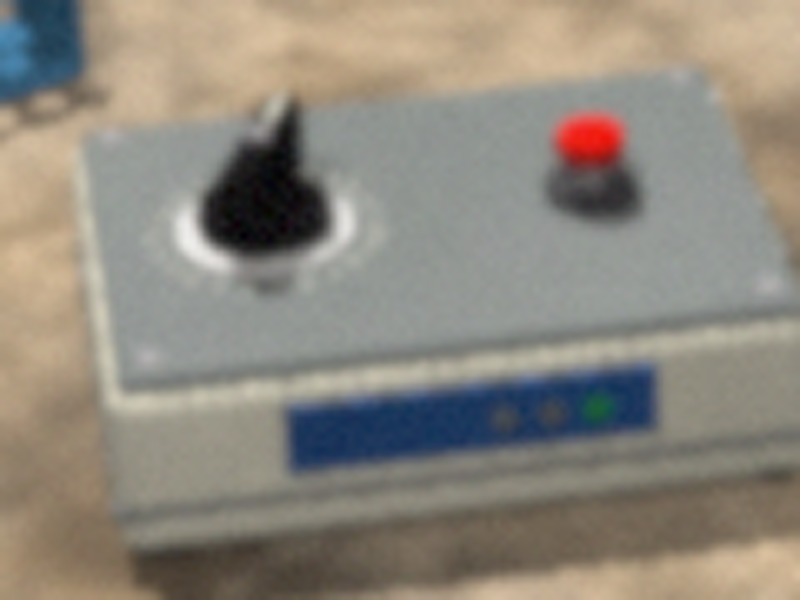

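```bash
python3 - <<'E'
from h import *
T=dict(np.load('top.npz'));S=dict(np.load('scene.npz'))
print('ring T',onz(T,265.1,236.6,70),'S',onz(S,289.3,253.8,70))
print('dot T',onz(T,263.7,234.8,107), onz(T,263.7,234.8,80))
a=onz(T,266,232.5,107);b=onz(T,270.7,226.7,107);print('mark',a,b,np.degrees(np.arctan2(*(b-a)[1::-1])))
d=b-onz(T,263.7,234.8,107);print(np.degrees(np.arctan2(d[1],d[0])))
a=onz(S,250+270/6.667,220+140/6.667,107);b=onz(S,250+290/6.667,220+100/6.667,107);print('markS',a,b)
# tilt-free: measured bar points from depth
v,u=np.mgrid[0:480,0:640]
for d,n,(u0,u1,v0,v1) in((T,'T',(245,292,215,258)),(S,'S',(272,308,228,266))):
    f=240/np.tan(np.radians(d['fovy'])/2);M=np.linalg.inv(d['camera_from_world']);z=d['range_z']
    P=np.stack([(u-d['cx'])/f*z,-(v-d['cy'])/f*z,-z],-1)@M[:3,:3].T+M[:3,3]
    Q=P[v0:v1,u0:u1].reshape(-1,3);Q=Q[Q[:,2]>88]
    c,vals,vt=cv2.PCACompute2(Q[:,:2].astype(np.float32),None)
    print(n,len(Q),c,Q[:,2].max(),vals.ravel(),vt[0],np.degrees(np.arctan2(vt[0][1],vt[0][0])))
    p=(Q[:,:2]-c)@vt[0];print(p.min(),p.max(), c+vt[0]*(p.min()+p.max())/2)
E
```

```text
ring T [537.78633568 127.63437086  70.        ] S [541.78806824 127.33269832  70.        ]
dot T [537.13147063 128.39742741 107.        ] [540.85989857 130.30247336  80.        ]
mark [542.55119104 122.9242383  107.        ] [556.27610234 111.70727929 107.        ] -39.25810048091331
-41.081676938861776
markS [533.04354312 125.86366818 107.        ] [553.87798064 109.48690694 107.        ]Traceback (most recent call last):
  File "<stdin>", line 15, in <module>
IndexError: index 1 is out of bounds for axis 0 with size 1
```

```bash
python3 - <<'E'
from h import *
v,u=np.mgrid[0:480,0:640]
for n,(u0,u1,v0,v1) in (('top',(245,292,215,258)),('scene',(272,308,228,266))):
    d=dict(np.load(n+'.npz'))
    f=240/np.tan(np.radians(d['fovy'])/2);M=np.linalg.inv(d['camera_from_world']);z=d['range_z']
    P=np.stack([(u-d['cx'])/f*z,-(v-d['cy'])/f*z,-z],-1)@M[:3,:3].T+M[:3,3]
    Q=P[v0:v1,u0:u1].reshape(-1,3);Q=Q[Q[:,2]>88]
    c,vt,vals=cv2.PCACompute2(Q[:,:2].astype(np.float32),None)
    p=(Q[:,:2]-c)@vt[0];print(n,len(Q),c,Q[:,2].max(),vals.ravel(),np.degrees(np.arctan2(vt[0][1],vt[0][0])),p.min(),p.max(), c+vt[0]*(p.min()+p.max())/2)
# targets: tool frame
s=arm.sense();R=s['tool_rot'];p=s['tool_pos']
print('tool x heading',np.degrees(np.arctan2(R[1,0],R[0,0])), 'shift in tool', R.T@(np.array([538,128,230])-p))
E
```

```text
top 143 [[525.8675  121.67058]] 1546.573925509593 [2320.3499   205.92154] 24.79782 -210.0153719988629 27.62037936034675 [[443.07900174  83.42074933]]
scene 181 [[479.0483  151.52884]] 756.9229308439328 [5.8523164e+04 5.4249023e+01] -21.561886 -1055.3674561229234 88.49962931437273 [[ 29.44453711 329.19368724]]
tool x heading 14.251560421085456 shift in tool [ 552.96630224 -641.1313945     1.68373143]
```

Emit:
{"api": "jog_arm", "payload": {"plan": [[0.3,23,-26.7,0,0],[0.3,23,-26.7,0,0],[0.3,23,-26.7,0,0],[0.3,23,-26.7,0,0],[0.3,23,-26.7,0,0],[0.3,23,-26.7,0,0],[0.3,23,-26.7,0,0],[0.3,23,-26.7,0,0],[0.3,23,-26.7,0,0],[0.3,23,-26.7,0,0],[0.3,23,-26.7,0,0],[0.3,23,-26.7,0,0]], "newtons": 40}}

```text
time_s: 1.1
tool_pos: [348.8, -249.8, 231.5]
tool_rot: [[0.969, 0.246, -0.0], [0.246, -0.969, -0.0], [-0.0, 0.0, -1.0]]
contact_force: [0.7, -0.5, 0.4]
opening: 64.4
gripper_force: 0.0
```

```bash
python3 - <<'E'
from h import *
s=arm.sense();print(s)
v,u=np.mgrid[0:480,0:640]
for n,(u0,u1,v0,v1) in (('top',(250,290,215,258)),('scene',(272,308,228,266))):
    d=dict(np.load(n+'.npz'))
    f=240/np.tan(np.radians(d['fovy'])/2);M=np.linalg.inv(d['camera_from_world']);z=d['range_z']
    P=np.stack([(u-d['cx'])/f*z,-(v-d['cy'])/f*z,-z],-1)@M[:3,:3].T+M[:3,3]
    Q=P[v0:v1,u0:u1].reshape(-1,3);Q=Q[(Q[:,2]>88)&(Q[:,2]<113)&(abs(Q[:,0]-538)<40)&(abs(Q[:,1]-128)<40)]
    c,vt,vals=cv2.PCACompute2(Q[:,:2].astype(np.float32),None)
    p=(Q[:,:2]-c)@vt[0];print(n,len(Q),c,Q[:,2].max(),vals.ravel(),np.degrees(np.arctan2(vt[0][1],vt[0][0])),p.min(),p.max(), c+vt[0]*(p.min()+p.max())/2)
E
```

```text
{'time_s': 1.1, 'joint_pos': array([ 0.79368744,  0.10713232, -0.26518428,  2.09972104,  0.03503946,
        0.93892264, -0.81305377]), 'joint_velocities': array([-0.57433795, -0.11413242, -0.40541546,  0.13829124,  0.01616639,
       -0.02255195, -0.97903503]), 'joint_efforts': array([  3.3964207 , -28.39517534,   0.70586711, -21.92978561,
        -0.029705  ,   0.12716934,   1.06485385]), 'tool_pos': array([ 348.84105416, -249.81590449,  231.49278763]), 'tool_rot': array([[ 9.69283514e-01,  2.45945920e-01, -2.72522146e-04],
       [ 2.45945895e-01, -9.69283551e-01, -1.23259280e-04],
       [-2.94466350e-04,  5.24474845e-05, -9.99999955e-01]]), 'contact_force': array([ 0.72026395, -0.47120885,  0.43889038]), 'moment': array([ 0.00429088,  0.00626424, -0.00466589]), 'gripper_force': 0.0, 'opening': 64.35715531833087}
top 134 [[535.4813   126.560486]] 112.8873006409035 [249.74838   16.608253] -41.974564 -26.93775733602124 27.398741762950856 [[535.65268079 126.40633251]]
scene 172 [[530.441   131.32114]] 112.05480941563337 [300.01758   12.507507] -44.702667 -25.591376072171748 34.83111334629384 [[533.72462739 128.07139248]]
```

Emit:
{"api": "jog_arm", "payload": {"plan": [[0.3,23,-26.7,0,0],[0.3,23,-26.7,0,0],[0.3,23,-26.7,0,0],[0.3,23,-26.7,0,0],[0.3,23,-26.7,0,0],[0.3,23,-26.7,0,0],[0.3,23,-26.7,0,0],[0.3,23,-26.7,0,0],[0.3,23,-26.7,0,0],[0.3,23,-26.7,0,0],[0.3,23,-26.7,0,0],[0.3,23,-26.7,0,0]]}}

```text
time_s: 2.1
tool_pos: [537.6, 128.4, 231.2]
tool_rot: [[0.969, 0.246, -0.001], [0.246, -0.969, -0.0], [-0.001, 0.0, -1.0]]
contact_force: [-0.3, -1.2, 0.7]
opening: 64.5
gripper_force: 0.0
```

Emit:
{"api": "jog_arm", "payload": {"plan": [[0.5,0,0,0,-0.12],[0.5,0,0,0,-0.12],[0.5,0,0,0,-0.12],[0.5,0,0,0,-0.12],[0.5,0,0,0,-0.12],[0.5,0,0,0,-0.12],[0.5,0,0,0,-0.12],[0.5,0,0,0,-0.12],[0.5,0,0,0,-0.12],[0.5,0,0,0,-0.12],[0.5,0,0,0,-0.12],[0.5,0,0,0,-0.12]]}}

```text
time_s: 3.1
tool_pos: [537.0, 126.7, 231.2]
tool_rot: [[-0.123, 0.992, -0.001], [0.992, 0.123, -0.0], [-0.0, -0.001, -1.0]]
contact_force: [0.3, -0.5, -0.2]
opening: 46.1
gripper_force: 0.0
```

Emit:
{"api": "jog_arm", "payload": {"plan": [[0.5,0,0,0,-0.12],[0.5,0,0,0,-0.12],[0.5,0,0,0,-0.12],[0.5,0,0,0,-0.12],[0.5,0,0,0,-0.12],[0.5,0,0,0,-0.12],[0.5,0,0,0,0],[0.5,0,0,0,0]]}}

```text
time_s: 3.77
tool_pos: [537.1, 126.7, 231.1]
tool_rot: [[-0.741, 0.672, -0.001], [0.672, 0.741, 0.0], [0.001, -0.0, -1.0]]
contact_force: [0.3, -0.6, -0.2]
opening: 45.8
gripper_force: 0.0
```

```bash
cat > s.py <<'E'
from h import *
import sys
s=arm.sense();R=s['tool_rot'];p=s['tool_pos']
print(round(s['time_s'],2),p.round(1),'head',np.degrees(np.arctan2(R[1,0],R[0,0])).round(2),'F',s['contact_force'].round(1),'M',s['moment'].round(3),'j7',s['joint_pos'][6].round(3),s['joint_efforts'][6].round(3),'op',round(s['opening'],1),s['gripper_force'])
if len(sys.argv)>1: print('to go',(R.T@(np.array(eval(sys.argv[1]))-p)).round(1))
E
python3 s.py "[537,127.5,101]"
```

```text
3.77 [537.1 126.7 231.1] head 137.8 F [ 0.3 -0.6 -0.2] M [-0.004 -0.089 -0.03 ] j7 0.139 0.198 op 45.8 0.0
to go [  0.5   0.6 130.1]
```

Emit:
{"api": "jog_arm", "payload": {"plan": [[0.5,0,0,15,0],[0.5,0,0,15,0],[0.5,0,0,15,0],[0.5,0,0,15,0],[0.5,0,0,15,0],[0.5,0,0,15,0],[0.5,0,0,15,0],[0.5,0,0,15,0],[0.5,0,0,10,0],[0.5,0,0,0,0],[0.5,0,0,0,0]], "newtons": 10}}

```text
time_s: 4.68
tool_pos: [537.0, 127.2, 101.1]
tool_rot: [[-0.743, 0.669, -0.001], [0.669, 0.743, 0.0], [0.001, -0.001, -1.0]]
contact_force: [0.6, 0.5, 0.2]
opening: 45.8
gripper_force: 0.0
```

```bash
python3 s.py; python3 - <<'E'
from h import *
d=imaging.grab_frame('scene'); cv2.imwrite('pics/c3.png',cv2.resize(np.ascontiguousarray(d['image'][170:320,220:420,::-1]),(800,600)))
E
```

```text
4.68 [537.  127.2 101.1] head 138.02 F [0.6 0.5 0.2] M [-0.045 -0.137 -0.034] j7 0.009 -0.026 op 45.8 0.0
```

View pics/c3.png

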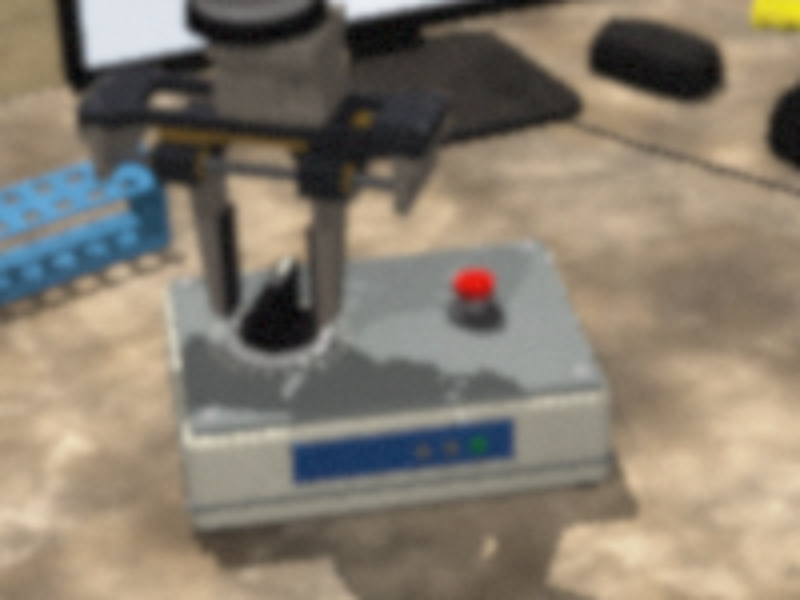

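The fingers (at about (225,280) and (325,280) in the crop) straddle the black bar, which lies between them; the plunger at (472,285) is clear. Closing gently.

Emit:
{"api": "jog_arm", "payload": {"plan": [[0.7,0,0,0,0],[0.8,0,0,0,0],[0.9,0,0,0,0],[1,0,0,0,0],[1,0,0,0,0],[1,0,0,0,0],[1,0,0,0,0],[1,0,0,0,0]], "newtons": 10}}

```text
time_s: 5.4
tool_pos: [537.3, 126.7, 101.8]
tool_rot: [[-0.743, 0.669, -0.0], [0.669, 0.743, -0.001], [-0.0, -0.001, -1.0]]
contact_force: [-1.7, -1.6, 4.2]
opening: 12.3
gripper_force: 10.0
```

```bash
python3 s.py
```

```text
5.4 [537.3 126.7 101.8] head 138.0 F [-1.7 -1.6  4.2] M [-0.328  0.179  0.013] j7 0.009 -0.006 op 12.3 9.999465644359589
```

Emit:
{"api": "jog_arm", "payload": {"plan": [[1,0,0,0,0],[1,0,0,0,0],[1,0,0,0,0.0175],[1,0,0,0,0.0175],[1,0,0,0,0.0175],[1,0,0,0,0.0175],[1,0,0,0,0]], "newtons": 40}}

```text
time_s: 5.98
tool_pos: [537.2, 126.7, 101.8]
tool_rot: [[-0.694, 0.72, -0.0], [0.72, 0.694, -0.001], [-0.0, -0.001, -1.0]]
contact_force: [-2.5, -1.9, 5.6]
opening: 11.8
gripper_force: 40.0
```

```bash
python3 s.py
```

```text
5.98 [537.2 126.7 101.8] head 133.95 F [-2.5 -1.9  5.6] M [-0.461  0.294 -0.003] j7 -0.052 -0.132 op 11.8 40.00188767910004
```

Emit:
{"api": "jog_arm", "payload": {"plan": [[1,0,0,0,0.0175],[1,0,0,0,0.0175],[1,0,0,0,0.0175],[1,0,0,0,0.0175],[1,0,0,0,0]]}}

```text
time_s: 6.4
tool_pos: [537.2, 126.7, 101.7]
tool_rot: [[-0.642, 0.767, -0.0], [0.767, 0.642, -0.001], [-0.001, -0.001, -1.0]]
contact_force: [-1.5, -2.2, 5.3]
opening: 11.5
gripper_force: 40.0
```

```bash
python3 s.py
```

```text
6.4 [537.2 126.7 101.7] head 129.94 F [-1.5 -2.2  5.3] M [-0.523  0.343 -0.009] j7 -0.111 -0.132 op 11.5 40.0019234418869
```

Emit:
{"api": "jog_arm", "payload": {"plan": [[1,0,0,0,0.0175],[1,0,0,0,0.0175],[1,0,0,0,0.0175],[1,0,0,0,0.0175],[1,0,0,0,0]]}}

```text
time_s: 6.82
tool_pos: [537.2, 126.7, 101.8]
tool_rot: [[-0.587, 0.81, -0.0], [0.81, 0.587, -0.001], [-0.001, -0.001, -1.0]]
contact_force: [-1.9, -2.0, 6.0]
opening: 11.6
gripper_force: 40.0
```

```bash
python3 s.py
```

```text
6.82 [537.2 126.7 101.8] head 125.93 F [-1.9 -2.   6. ] M [-0.581  0.344 -0.043] j7 -0.171 -0.132 op 11.6 40.00207543373108
```

Emit:
{"api": "jog_arm", "payload": {"plan": [[1,0,0,0,0.0175],[1,0,0,0,0.0175],[1,0,0,0,0.0175],[1,0,0,0,0.0175],[1,0,0,0,0]]}}

```text
time_s: 7.23
tool_pos: [537.2, 126.6, 101.7]
tool_rot: [[-0.529, 0.848, -0.0], [0.848, 0.529, -0.001], [-0.001, -0.001, -1.0]]
contact_force: [-2.1, -2.0, 4.8]
opening: 11.8
gripper_force: 40.0
```

```bash
python3 s.py
```

```text
7.23 [537.2 126.6 101.7] head 121.96 F [-2.1 -2.   4.8] M [-0.519  0.398  0.239] j7 -0.23 -0.319 op 11.8 40.009567737579346
```

Emit:
{"api": "jog_arm", "payload": {"plan": [[1,0,0,0,0.0175],[1,0,0,0,0.0175],[1,0,0,0,0.0175],[1,0,0,0,0.0175],[1,0,0,0,0]]}}

```text
time_s: 7.65
tool_pos: [537.1, 126.6, 101.7]
tool_rot: [[-0.468, 0.884, -0.0], [0.884, 0.468, -0.001], [-0.001, -0.001, -1.0]]
contact_force: [-2.4, -3.0, 5.8]
opening: 11.8
gripper_force: 40.0
```

```bash
python3 s.py
```

```text
7.65 [537.1 126.6 101.7] head 117.91 F [-2.4 -3.   5.8] M [-0.522  0.376 -0.037] j7 -0.29 -0.139 op 11.8 40.00208795070648
```

Emit:
{"api": "jog_arm", "payload": {"plan": [[1,0,0,0,0.0175],[1,0,0,0,0.0175],[1,0,0,0,0]]}}

```text
time_s: 7.9
tool_pos: [537.1, 126.6, 101.7]
tool_rot: [[-0.437, 0.9, -0.0], [0.9, 0.437, -0.001], [-0.001, -0.001, -1.0]]
contact_force: [-2.4, -1.6, 6.1]
opening: 11.8
gripper_force: 40.0
```

```bash
python3 s.py
```

```text
7.9 [537.1 126.6 101.7] head 115.9 F [-2.4 -1.6  6.1] M [-0.523  0.424  0.021] j7 -0.32 -0.148 op 11.8 40.002121925354004
```

Emit:
{"api": "jog_arm", "payload": {"plan": [[1,0,0,0,0.0175],[1,0,0,0,0.0175],[1,0,0,0,0]]}}

```text
time_s: 8.15
tool_pos: [537.1, 126.6, 101.7]
tool_rot: [[-0.405, 0.914, -0.0], [0.914, 0.405, -0.001], [-0.001, -0.001, -1.0]]
contact_force: [-1.5, -1.4, 6.1]
opening: 11.6
gripper_force: 40.0
```

```bash
python3 s.py
```

```text
8.15 [537.1 126.6 101.7] head 113.89 F [-1.5 -1.4  6.1] M [-0.561  0.467  0.062] j7 -0.35 -0.131 op 11.6 40.00238835811615
```

Emit:
{"api": "jog_arm", "payload": {"plan": [[1,0,0,0,0.0175],[1,0,0,0,0.0175],[1,0,0,0,0]]}}

```text
time_s: 8.4
tool_pos: [537.0, 126.6, 101.7]
tool_rot: [[-0.373, 0.928, -0.001], [0.928, 0.373, -0.001], [-0.001, -0.001, -1.0]]
contact_force: [-2.7, -2.1, 5.5]
opening: 11.8
gripper_force: 40.0
```

```bash
python3 s.py
```

```text
8.4 [537.  126.6 101.7] head 111.89 F [-2.7 -2.1  5.5] M [-0.549  0.454 -0.02 ] j7 -0.38 -0.131 op 11.8 40.00238120555878
```

Emit:
{"api": "jog_arm", "payload": {"plan": [[1,0,0,0,0.0175],[1,0,0,0,0.0175],[1,0,0,0,0]]}}

```text
time_s: 8.65
tool_pos: [537.0, 126.6, 101.7]
tool_rot: [[-0.341, 0.94, -0.0], [0.94, 0.341, -0.001], [-0.001, -0.001, -1.0]]
contact_force: [-2.5, -2.5, 6.1]
opening: 11.8
gripper_force: 40.0
```

```bash
python3 s.py
```

```text
8.65 [537.  126.6 101.7] head 109.91 F [-2.5 -2.5  6.1] M [-0.544  0.452  0.113] j7 -0.409 -0.271 op 11.8 40.005279779434204
```

Emit:
{"api": "jog_arm", "payload": {"plan": [[1,0,0,0,0.0175],[1,0,0,0,0.0175],[1,0,0,0,0]]}}

```text
time_s: 8.9
tool_pos: [537.0, 126.6, 101.7]
tool_rot: [[-0.308, 0.951, -0.0], [0.951, 0.308, -0.001], [-0.001, -0.001, -1.0]]
contact_force: [-1.9, -3.1, 6.6]
opening: 11.6
gripper_force: 40.0
```

```bash
python3 s.py
```

```text
8.9 [537.  126.6 101.7] head 107.93 F [-1.9 -3.1  6.6] M [-0.564  0.53   0.213] j7 -0.439 -0.361 op 11.6 40.014737248420715
```

Emit:
{"api": "jog_arm", "payload": {"plan": [[1,0,0,0,0.0175],[1,0,0,0,0.0175],[1,0,0,0,0]]}}

```text
time_s: 9.15
tool_pos: [537.0, 126.6, 101.7]
tool_rot: [[-0.274, 0.962, -0.001], [0.962, 0.274, -0.001], [-0.001, -0.001, -1.0]]
contact_force: [-1.5, -2.4, 6.6]
opening: 11.4
gripper_force: 40.0
```

```bash
python3 s.py
```

```text
9.15 [537.  126.6 101.7] head 105.91 F [-1.5 -2.4  6.6] M [-0.614  0.533  0.148] j7 -0.469 -0.27 op 11.4 40.00607192516327
```

Emit:
{"api": "jog_arm", "payload": {"plan": [[1,0,0,0,0.0175],[1,0,0,0,0.0175],[1,0,0,0,0]]}}

```text
time_s: 9.4
tool_pos: [537.0, 126.5, 101.7]
tool_rot: [[-0.24, 0.971, -0.001], [0.971, 0.24, -0.001], [-0.001, -0.001, -1.0]]
contact_force: [-1.8, -2.2, 5.4]
opening: 12.0
gripper_force: 40.0
```

```bash
python3 s.py
```

```text
9.4 [537.  126.5 101.7] head 103.88 F [-1.8 -2.2  5.4] M [-0.541  0.509  0.055] j7 -0.499 -0.18 op 12.0 40.00244200229645
```

Emit:
{"api": "jog_arm", "payload": {"plan": [[1,0,0,0,0.0175],[1,0,0,0,0.0175],[1,0,0,0,0]]}}

```text
time_s: 9.65
tool_pos: [536.9, 126.6, 101.7]
tool_rot: [[-0.206, 0.979, -0.001], [0.979, 0.206, -0.001], [-0.001, -0.001, -1.0]]
contact_force: [-2.6, -2.3, 6.1]
opening: 11.3
gripper_force: 40.0
```

```bash
python3 s.py
```

```text
9.65 [536.9 126.6 101.7] head 101.87 F [-2.6 -2.3  6.1] M [-0.597  0.533 -0.015] j7 -0.529 -0.129 op 11.3 40.00255823135376
```

Emit:
{"api": "jog_arm", "payload": {"plan": [[1,0,0,0,0.0175],[1,0,0,0,0.0175],[1,0,0,0,0]]}}

```text
time_s: 9.9
tool_pos: [536.9, 126.5, 101.7]
tool_rot: [[-0.171, 0.985, -0.001], [0.985, 0.171, -0.001], [-0.001, -0.001, -1.0]]
contact_force: [-2.7, -2.9, 6.4]
opening: 11.5
gripper_force: 40.0
```

```bash
python3 s.py
```

```text
9.9 [536.9 126.5 101.7] head 99.86 F [-2.7 -2.9  6.4] M [-0.578  0.55   0.019] j7 -0.559 -0.131 op 11.5 40.00257432460785
```

Emit:
{"api": "jog_arm", "payload": {"plan": [[1,0,0,0,0.0175],[1,0,0,0,0.0175],[1,0,0,0,0]]}}

```text
time_s: 10.15
tool_pos: [536.9, 126.5, 101.7]
tool_rot: [[-0.137, 0.991, -0.001], [0.991, 0.137, -0.001], [-0.001, -0.001, -1.0]]
contact_force: [-2.7, -2.6, 6.5]
opening: 11.5
gripper_force: 40.0
```

```bash
python3 s.py
```

```text
10.15 [536.9 126.5 101.7] head 97.85 F [-2.7 -2.6  6.5] M [-0.598  0.565 -0.043] j7 -0.588 -0.131 op 11.5 40.00261902809143
```

Emit:
{"api": "jog_arm", "payload": {"plan": [[1,0,0,0,0.0175],[1,0,0,0,0.0175],[1,0,0,0,0]]}}

```text
time_s: 10.4
tool_pos: [536.9, 126.5, 101.7]
tool_rot: [[-0.102, 0.995, -0.001], [0.995, 0.102, -0.001], [-0.001, -0.001, -1.0]]
contact_force: [-3.1, -2.9, 6.3]
opening: 11.8
gripper_force: 40.0
```

```bash
python3 s.py
```

```text
10.4 [536.9 126.5 101.7] head 95.85 F [-3.1 -2.9  6.3] M [-0.591  0.64  -0.032] j7 -0.618 -0.131 op 11.8 40.00267803668976
```

Emit:
{"api": "jog_arm", "payload": {"plan": [[1,0,0,0,0.0175],[1,0,0,0,0.0175],[1,0,0,0,0]]}}

```text
time_s: 10.65
tool_pos: [536.9, 126.5, 101.7]
tool_rot: [[-0.068, 0.998, -0.001], [0.998, 0.068, -0.002], [-0.001, -0.001, -1.0]]
contact_force: [-3.1, -2.2, 6.5]
opening: 11.8
gripper_force: 40.0
```

```bash
python3 s.py
```

```text
10.65 [536.9 126.5 101.7] head 93.91 F [-3.1 -2.2  6.5] M [-0.617  0.574  0.257] j7 -0.647 -0.414 op 11.8 40.02164661884308
```

Emit:
{"api": "jog_arm", "payload": {"plan": [[1,0,0,0,0.0175],[1,0,0,0,0.0175],[1,0,0,0,0]]}}

```text
time_s: 10.9
tool_pos: [536.9, 126.5, 101.7]
tool_rot: [[-0.033, 0.999, -0.001], [0.999, 0.033, -0.001], [-0.001, -0.001, -1.0]]
contact_force: [-3.2, -2.6, 6.6]
opening: 12.0
gripper_force: 40.0
```

```bash
python3 s.py
```

```text
10.9 [536.9 126.5 101.7] head 91.88 F [-3.2 -2.6  6.6] M [-0.64   0.621  0.145] j7 -0.677 -0.313 op 12.0 40.00967860221863
```

Emit:
{"api": "jog_arm", "payload": {"plan": [[1,0,0,0,0.0175],[1,0,0,0,0.0175],[1,0,0,0,0]]}}

```text
time_s: 11.15
tool_pos: [536.8, 126.5, 101.7]
tool_rot: [[0.002, 1.0, -0.001], [1.0, -0.002, -0.001], [-0.001, -0.001, -1.0]]
contact_force: [-3.4, -2.3, 6.5]
opening: 11.5
gripper_force: 40.0
```

```bash
python3 s.py
```

```text
11.15 [536.8 126.5 101.7] head 89.86 F [-3.4 -2.3  6.5] M [-0.634  0.594  0.093] j7 -0.707 -0.223 op 11.5 40.003706216812134
```

Emit:
{"api": "jog_arm", "payload": {"plan": [[1,0,0,0,0.0175],[1,0,0,0,0.0175],[1,0,0,0,0]]}}

```text
time_s: 11.4
tool_pos: [536.8, 126.5, 101.7]
tool_rot: [[0.038, 0.999, -0.001], [0.999, -0.038, -0.001], [-0.001, -0.001, -1.0]]
contact_force: [-3.4, -2.6, 6.6]
opening: 11.7
gripper_force: 40.0
```

```bash
python3 s.py
```

```text
11.4 [536.8 126.5 101.7] head 87.83 F [-3.4 -2.6  6.6] M [-0.603  0.654 -0.009] j7 -0.737 -0.134 op 11.7 40.00266194343567
```

Emit:
{"api": "jog_arm", "payload": {"plan": [[1,0,0,0,0.0175],[1,0,0,0,0.0175],[1,0,0,0,0.0175],[1,0,0,0,0]]}}

```text
time_s: 11.73
tool_pos: [536.8, 126.5, 101.7]
tool_rot: [[0.09, 0.996, -0.001], [0.996, -0.09, -0.001], [-0.001, -0.001, -1.0]]
contact_force: [-3.6, -3.4, 7.3]
opening: 11.5
gripper_force: 40.0
```

```bash
python3 s.py
```

```text
11.73 [536.8 126.5 101.7] head 84.82 F [-3.6 -3.4  7.3] M [-0.595  0.65   0.004] j7 -0.782 -0.132 op 11.5 40.002604722976685
```

Emit:
{"api": "jog_arm", "payload": {"plan": [[0.5,0,0,0,0],[0.5,0,0,0,0],[0.5,0,0,0,0],[0.5,0,0,0,0],[0.5,0,0,0,0],[0.5,0,0,0,0]]}}

```text
time_s: 12.23
tool_pos: [537.3, 127.1, 101.5]
tool_rot: [[0.089, 0.996, -0.0], [0.996, -0.089, 0.0], [0.0, -0.0, -1.0]]
contact_force: [-0.2, -0.1, -0.2]
opening: 45.7
gripper_force: 0.0
```

Emit:
{"api": "jog_arm", "payload": {"plan": [[0.5,0,0,-10,0],[0.5,0,0,-10,0],[0.5,0,0,-10,0],[0.5,0,0,-10,0],[0.5,0,0,-10,0],[1,0,0,0,0],[1,0,0,0,0],[1,0,0,0,0],[1,0,0,0,0],[1,0,0,0,0],[1,0,0,0,0],[1,0,0,0,0]], "newtons": 10}}

```text
time_s: 13.23
tool_pos: [537.1, 127.0, 151.2]
tool_rot: [[0.089, 0.996, -0.001], [0.996, -0.089, -0.0], [-0.0, -0.001, -1.0]]
contact_force: [0.6, 0.2, -0.0]
opening: 2.0
gripper_force: 0.0
```

```bash
python3 s.py "[503.5,24,116]"
```

```text
13.23 [537.1 127.  151.2] head 84.87 F [ 0.6  0.2 -0. ] M [-0.014 -0.093  0.022] j7 -0.731 -0.001 op 2.0 0.0
to go [-105.6  -24.2   35.2]
```

Emit:
{"api": "jog_arm", "payload": {"plan": [[1,-26.4,-6.05,0,0],[1,-26.4,-6.05,0,0],[1,-26.4,-6.05,0,0],[1,-26.4,-6.05,0,0],[1,0,0,0,0],[1,0,0,10,0],[1,0,0,10,0],[1,0,0,8,0],[1,0,0,5,0],[1,0,0,3,0],[1,0,0,0,0]]}}

```text
time_s: 14.15
tool_pos: [503.2, 24.9, 114.5]
tool_rot: [[0.088, 0.996, -0.002], [0.996, -0.088, 0.001], [0.0, -0.002, -1.0]]
contact_force: [0.9, 0.8, -0.5]
opening: 0.8
gripper_force: 0.0
```

```bash
python3 s.py "[503.5,24,101]"; python3 - <<'E'
from h import *
d=imaging.grab_frame('scene'); cv2.imwrite('pics/c4.png',cv2.resize(np.ascontiguousarray(d['image'][200:290,260:380,::-1]),(800,600)))
E
```

```text
14.15 [503.2  24.9 114.5] head 84.96 F [ 0.9  0.8 -0.5] M [-0.025 -0.103  0.008] j7 -0.58 -0.048 op 0.8 0.0
to go [-0.9  0.4 13.5]
```

View pics/c4.png

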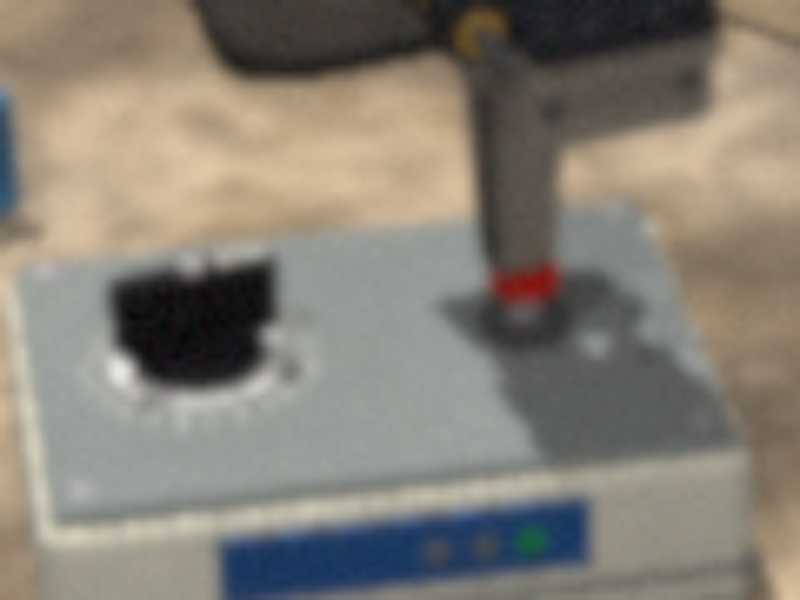

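The closed fingers (tip at about (520,265)) stand right over the red cap (525,285), and the knob at (195,320) has turned. Pressing in small steps.

Emit:
{"api": "jog_arm", "payload": {"plan": [[1,0,0,1,0],[1,0,0,1,0],[1,0,0,1,0],[1,0,0,1,0],[1,0,0,1,0],[1,0,0,0,0]]}}

```text
time_s: 14.7
tool_pos: [503.9, 23.9, 110.6]
tool_rot: [[0.09, 0.996, 0.0], [0.996, -0.09, -0.0], [-0.0, 0.0, -1.0]]
contact_force: [0.3, -0.5, 1.4]
opening: 0.5
gripper_force: 0.2
```

Emit:
{"api": "jog_arm", "payload": {"plan": [[1,0,0,1,0],[1,0,0,1,0],[1,0,0,0,0]]}}

```text
time_s: 14.95
tool_pos: [503.9, 23.9, 108.6]
tool_rot: [[0.09, 0.996, 0.0], [0.996, -0.09, -0.0], [-0.0, 0.0, -1.0]]
contact_force: [0.5, -0.7, 2.1]
opening: 0.6
gripper_force: 0.6
```

Emit:
{"api": "jog_arm", "payload": {"plan": [[1,0,0,1,0],[1,0,0,1,0],[1,0,0,0,0]]}}

```text
time_s: 15.2
tool_pos: [503.9, 23.9, 106.4]
tool_rot: [[0.089, 0.996, 0.0], [0.996, -0.089, 0.0], [0.0, 0.0, -1.0]]
contact_force: [0.8, -0.5, 1.3]
opening: 0.6
gripper_force: 0.4
```

Emit:
{"api": "jog_arm", "payload": {"plan": [[1,0,0,0.5,0],[1,0,0,0.5,0],[1,0,0,0,0]]}}

```text
time_s: 15.45
tool_pos: [503.8, 23.9, 105.5]
tool_rot: [[0.089, 0.996, 0.0], [0.996, -0.089, 0.0], [0.0, 0.0, -1.0]]
contact_force: [-0.0, -1.4, 1.5]
opening: 0.4
gripper_force: 0.7
```

Past the 3 mm stop with low force; continuing to the bottom.

Emit:
{"api": "jog_arm", "payload": {"plan": [[1,0,0,1,0],[1,0,0,1,0],[1,0,0,0,0]]}}

```text
time_s: 15.7
tool_pos: [503.8, 23.9, 103.4]
tool_rot: [[0.089, 0.996, 0.0], [0.996, -0.089, 0.0], [0.0, 0.0, -1.0]]
contact_force: [0.3, -0.3, 1.1]
opening: 0.6
gripper_force: 0.4
```

Emit:
{"api": "jog_arm", "payload": {"plan": [[1,0,0,0.5,0],[1,0,0,0.5,0],[1,0,0,0,0]]}}

```text
time_s: 15.95
tool_pos: [503.8, 23.9, 102.5]
tool_rot: [[0.089, 0.996, 0.0], [0.996, -0.089, 0.0], [0.0, 0.0, -1.0]]
contact_force: [0.9, -1.1, 0.9]
opening: 0.6
gripper_force: 0.7
```

Emit:
{"api": "jog_arm", "payload": {"plan": [[1,0,0,0.5,0],[1,0,0,0,0],[1,0,0,0,0]]}}

```text
time_s: 16.2
tool_pos: [503.8, 24.0, 102.0]
tool_rot: [[0.089, 0.996, 0.0], [0.996, -0.089, 0.0], [0.0, 0.0, -1.0]]
contact_force: [0.4, -0.7, 1.2]
opening: 0.8
gripper_force: 0.7
```

Emit:
{"api": "jog_arm", "payload": {"plan": [[1,0,0,0.5,0],[1,0,0,0,0],[1,0,0,0,0]]}}

```text
time_s: 16.45
tool_pos: [503.8, 23.9, 101.5]
tool_rot: [[0.089, 0.996, 0.0], [0.996, -0.089, 0.0], [0.0, 0.0, -1.0]]
contact_force: [1.5, -0.8, 2.1]
opening: 0.5
gripper_force: 0.8
```

Emit:
{"api": "jog_arm", "payload": {"plan": [[1,0,0,0.5,0],[1,0,0,0,0],[1,0,0,0,0]]}}

```text
time_s: 16.7
tool_pos: [503.8, 24.0, 101.4]
tool_rot: [[0.089, 0.996, 0.0], [0.996, -0.089, -0.0], [-0.0, 0.0, -1.0]]
contact_force: [-0.4, -0.9, 5.1]
opening: 0.5
gripper_force: 2.7
```

Emit:
{"api": "jog_arm", "payload": {"plan": [[1,0,0,0.3,0],[1,0,0,0,0],[1,0,0,0,0]]}}

```text
time_s: 16.95
tool_pos: [503.8, 24.0, 101.4]
tool_rot: [[0.089, 0.996, 0.0], [0.996, -0.089, -0.001], [-0.001, 0.0, -1.0]]
contact_force: [-1.0, -0.6, 8.1]
opening: 0.3
gripper_force: 4.2
```

Emit:
{"api": "jog_arm", "payload": {"plan": [[1,0,0,0.3,0],[1,0,0,0,0],[1,0,0,0,0]]}}

```text
time_s: 17.2
tool_pos: [503.9, 24.0, 101.3]
tool_rot: [[0.089, 0.996, 0.0], [0.996, -0.089, -0.001], [-0.001, 0.0, -1.0]]
contact_force: [-3.0, -0.6, 10.8]
opening: 0.0
gripper_force: 5.5
```

Emit:
{"api": "jog_arm", "payload": {"plan": [[1,0,0,-2,0],[1,0,0,-5,0],[1,0,0,-15,0],[1,0,0,-20,0],[1,0,0,-20,0],[1,0,0,-20,0],[1,0,0,-20,0],[1,0,0,-20,0],[1,0,0,0,0],[1,0,0,0,0]]}}

```text
time_s: 18.03
tool_pos: [503.9, 23.9, 223.0]
tool_rot: [[0.09, 0.996, 0.001], [0.996, -0.09, -0.0], [-0.0, 0.001, -1.0]]
contact_force: [-0.5, -0.3, -1.5]
opening: 0.4
gripper_force: 0.0
```

```bash
python3 s.py; python3 - <<'E'
from h import *
d=imaging.grab_frame('scene'); cv2.imwrite('pics/c5.png',cv2.resize(np.ascontiguousarray(d['image'][200:350,150:350,::-1]),(800,600)))
hsv=cv2.cvtColor(d['image'],cv2.COLOR_RGB2HSV)
m=(((hsv[...,0]<8)|(hsv[...,0]>172))&(hsv[...,1]>150)&(hsv[...,2]>90)).astype(np.uint8)
k,_,st,c=cv2.connectedComponentsWithStats(m)
for i in range(1,k):
    if st[i,4]>20: print(c[i])
M=d['camera_from_world'];f=240/np.tan(np.radians(d['fovy'])/2)
for z in (94,84):
    p=M@[503.5,24,z,1];print(z,d['cx']+f*p[0]/-p[2],d['cy']-f*p[1]/-p[2])
E
```

```text
18.03 [503.9  23.9 223. ] head 84.86 F [-0.5 -0.3 -1.5] M [-0.034 -0.06  -0.052] j7 -0.452 0.039 op 0.4 0.0
[477.12621359 118.30097087]
[338.28813559 244.93220339]
[177.91585761 267.10032362]
[583.80991736 300.2892562 ]
94 338.371178980039 240.48258616616053
84 338.4538819378939 244.36338717315246
```

View pics/c5.png

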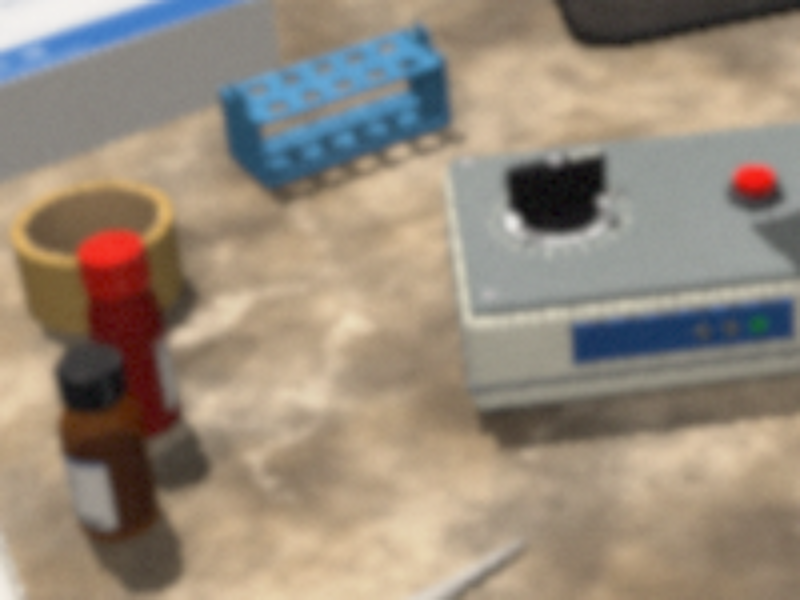

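The plunger cap, at (755,182) in the crop, now sits low: its pixel row matches z = 84 mm, which is fully down. The bottles at (115,330) and (105,440) are standing, and the arm is clear.

```bash
python3 -c "
from rig import workorder; print(workorder.finish_job())"
```

```text
the job is handed in; nothing more can be done
None
```

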